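# Put the mandarin away and click the fruit drawer shut

## Robot

A 6-joint arm with a two-finger parallel gripper is mounted at the origin on a cart in front of the work surface, level with it; the furniture and walls round the work are solid. World frame = base frame: x ahead of the robot, y to its left, z up, the work surface at z = 0. Lengths are in m, angles in rad, forces in N, time in s.
With the tool pointing down it reaches from about 0.375 to 0.9 m from the base axis. Payload 3.1 kg.
Tool frame: the origin (TCP) lies midway between the tips of the shut fingers; the grasp point (between the pads) lies 19 mm behind it (manip.pinch_z is the distance from the TCP to the grasp point, in m); z points along the fingers, y is the line along which they close (so a half turn about z gives the same grasp; the last joint's range is limited). The gripper opens to 85 mm and grips with 20 to 120 N. Pads are 22 mm wide; open, the fingers measure 114 mm over their backs; the gripper's body (76 mm by 85 mm) begins 54 mm behind the grasp point. The pads swing forward as they close: fully open they stand 13 mm farther back than shut.
Start: joints at [-1.335, 0.527, 1.433, -0, 1.181, -0.178], TCP at [0.251, -0.572, 0.231] pointing down, gripper open.
Joint ranges: [-3.08, 3.08], [-0.75, 2.2], [0.22, 2.44], [-1.43, 4.57], [0, 2.65], [-2.85, 2.85]. Speed limits (rad/s): [2.79, 2.79, 3.14, 3.14, 3.14, 3.14].

## Interface

Orientations are given as a unit quaternion [x, y, z, w].
In Python, from station import manip, viewer, ticket gives the robot as it stands.
- The arm moves only by the shell command python3 -m creep 'ROWS' [FORCE]. ROWS is JSON, a list of rows, each an object with "slide": the shift along the tool's x, y, z in cm, a list of three; "angular": the turn, a rotation vector about the tool's x, y, z in rad, a list of three; "claw": the opening, from -1 (shut) to 1 (fully open). A call has 1 to 10 rows; each row shifts and turns the commanded pose from where the row before left it, along the tool's axes as they then stand; what a row does not reach is not made up. A row lasts 1/12 s, in which the tool goes at most 41.7 mm and 7.16 degrees, less where a joint would pass 70% of its speed; a pose out of reach is approached as far as the arm can. A call with a gripper value outside its range is refused whole. The fingers move at their own pace and stop on an object; FORCE is the grip in N (left out, the last holds). Time passes only in rows, so rows that do not move let the fingers close. It gives the time, the measured TCP pose, the force, the opening and the grip force at its end, in the units of the state.
- manip.sense(): the state, without advancing time (a new reading comes with each control period).
- viewer.snapshot(name): name is "side" or "top" or "wrist"; returns the picture (480x640x3 uint8, blue, green, red); there is no depth.
- viewer.calibration(name): a dict with "fov_y" (degrees; the focal length in pixels is half the picture's height over the tangent of half this angle, whatever the lens; pixels are square), "cx", "cy" (the principal point, pixels), "T" (4x4, takes a point from camera to world coordinates); the wrist camera has in their place "tool_from_camera" (4x4, takes a point from camera to tool coordinates, whose origin is the TCP and whose axes are the flange's). Camera axes: x right, y up, looking along -z (the intrinsics and any distortion apply to the point x, -y, -z); pixel columns grow to the right and rows downward; lengths in m; the calibration is good to about 2 mm. A picture is of the moment at which its call begins: read the wrist's pose just before it. calibration takes no time and is no camera call.
- ticket.sign_off(): hands the job in; it is judged then, once.
The state is a dict: "t": time; "q": joint angles; "qd": joint speeds; "tau": joint torques, N m; "tcp_pos": TCP position; "tool_rot": TCP orientation; "force": force on the tool from outside, world axes, zero at the start; "ft_torque": the same for the moment, N m; "finger_gap": opening from 0.0 (shut) to 1.0 (fully open); "gripper_force": force on a finger pad.
Only numpy, scipy, OpenCV 4.12 (cv2) and the standard library are available. Lean on these libraries where they do the work, as an engineer would, in place of code of your own. Each camera call takes 0.05 s, during which the arm holds its last target. There are 200 camera calls.

## Task

Take the mandarin out of the green bin, leaving the lemon there, and set it down without dropping it in the front compartment of the open white drawer. Then push the drawer fully home, until it snaps into its catch, without slamming it. Leave the spice jar, the glass and the tin where they stand.

Things in the scene. Friction and masses are not known exactly. Their poses are not given: they have to be found in the camera images.
- drawer_unit: Fixed grey countertop unit, 230 deep (x) x 230 wide (y) x 183 high. Origin: centre of its underside; +x points into it (the way the drawer closes), front looks to -x. White drawer below, open cubby (z 87 to 165) above it; the wooden top (underside z = 165) overhangs the front face by 20, so the tool must lean back about 25 to 40 degrees, tips towards the unit, to push the drawer home.
- fruit_drawer (a joint): Drawer opening in m: 0 = fully home, 0.16 = fully out; starts 0.125 to 0.155 open. Slides with about 0.5 N friction; from 13 to 6 mm a ridge must be pushed past a sprung roller (up to about 8 N), after which the catch draws it home and holds it there against a hard stop.
- drawer_front (a point): Centre of the drawer's flat outer front face, 39 mm over the table; axes as drawer_unit, moves with the drawer. The face is 200 wide and reaches from 8 to 70 mm over the table; at its top edge a 90 wide aluminium lip, 5 thick, stands out 9. Flush with the unit's front when home.
- drawer_pocket (a point): Centre of the floor of the drawer's front compartment, 58 mm behind the front face, 12 mm over the table; axes as drawer_unit. Compartment 92 long (x) x 190 wide (y); its front is 12 thick and rises 58 over this floor, side walls and rear divider rise 41. Clear height when shut: 67.
- mandarin_center (a point): Centre of the loose orange mandarin, 58 in diameter, 52 high, 80 g.
- lemon_center (a point): Centre of the loose yellow lemon, 71 x 53 x 51.
- fruit_bin: Green open bin, fixed, 270 (x) x 170 (y) x 45 high, walls and floor 5 thick, origin: centre of its underside. A divider across the middle (x = 0) makes two compartments of about 127 x 160; one holds the mandarin, the other the lemon.
- spice_jar: Loose spice jar with red cap, 45 in diameter, 106 high, origin at the centre of its underside.
- glass: Loose drinking glass, 80 in diameter, 102 high, origin at the centre of its underside.
- tin: Loose food tin, green with a picture of tomatoes, 75 in diameter, 58 high, origin at the centre of its underside.
Not all that is in view belongs to the job. Leave any pink or red look-alike of the part that bears mandarin_center alone. Of the things that look like the part that bears lemon_center, the smaller one is meant.

How it is judged:
On the way, in this order (a step that is already met when the one before it is completed fails the run):
1. the mandarin is lifted clear of the bin (height (world z) of mandarin_center above 0.08 m), for 0.1 s.
2. the mandarin lies released in the front compartment while the drawer is still open (more than 50 mm) (x of mandarin_center in the frame of drawer_pocket between -0.045 and 0.045 m and y of mandarin_center in the frame of drawer_pocket between -0.095 and 0.095 m and z of mandarin_center in the frame of drawer_pocket below 0.04 m and contact force between the fingers and mandarin below 0.1 N and value of joint fruit_drawer above 0.05 m), for 0.2 s.
3. the drawer is home (value of joint fruit_drawer below 0.003 m), for 0.2 s.
At the end, for the whole second after the job is handed in: The drawer is home at its catch (opening under 3 mm), the mandarin lies at rest on the floor of the drawer's front compartment, and the lemon is still in the green bin (value of joint fruit_drawer below 0.003 m and x of mandarin_center in the frame of drawer_pocket between -0.045 and 0.045 m and y of mandarin_center in the frame of drawer_pocket between -0.095 and 0.095 m and z of mandarin_center in the frame of drawer_pocket below 0.04 m and linear speed of mandarin below 0.03 m/s and x of lemon_center in the frame of fruit_bin between -0.135 and 0.135 m and y of lemon_center in the frame of fruit_bin between -0.085 and 0.085 m and height (world z) of lemon_center below 0.06 m); the robot touches nothing.
It fails at once if the drawer is slammed (closing faster than 0.5 m/s) (velocity of joint fruit_drawer below -0.5 m/s).
It fails at once if the mandarin is dropped or thrown (over 0.85 m/s while not held, a fall of about 4 cm) (linear speed of mandarin above 0.85 m/s and contact force between the fingers and mandarin below 0.1 N).
It fails at once if the lemon is lifted out of the bin (height (world z) of lemon_center above 0.09 m).
It fails at once if the spice jar, the glass or the tin is shifted by more than 30 mm or tipped (distance of any of spice_jar, glass, tin from where it was at the start of the episode above 0.03 m or angle between any of spice_jar, glass, tin's own z axis and vertical above 0.5 rad).
It also fails if it takes over 56 s, if anything falls off the work surface, if the arm or the gripper's body presses on something with over 40 N, if the wrist force passes 120 N, or if a joint passes its speed limit or range.

## Working session

There is one attempt and no reset: what is moved stays moved. The work goes in short steps, Python scripts to look and compute and a shell command to move; the robot and the scene stay as the last step left them, time stands still between calls to the robot, and variables do not carry over. Pictures are saved under pics/ and viewed, at most 11 in all, crops included, and the job is handed in when it is done.

```bash
mkdir -p pics; ls; python3 - <<'E'
from station import manip, viewer
import cv2, numpy as np
s=manip.sense(); print(s['t'],s['tcp_pos'],s['tool_rot'],s['finger_gap'])
for n in('side','top','wrist'):
    im=viewer.snapshot(n); cv2.imwrite(f'pics/{n}0.png',im)
    print(n,viewer.calibration(n))
E
```

```text
pics
0.0 [ 0.2511461  -0.57150399  0.23027966] [ 9.78673535e-01  2.05418595e-01 -2.92672492e-05 -1.14513943e-03] 1.0005238784500041
side {'fov_y': 42.808510399864005, 'cx': 323.0144563371085, 'cy': 238.54043157531927, 'T': array([[-0.71335913,  0.61060838, -0.343913  , -0.03991194],
       [-0.70073965, -0.627868  ,  0.33874137,  0.58772633],
       [-0.00909365,  0.48263773,  0.87577287,  1.66049229],
       [ 0.        ,  0.        ,  0.        ,  1.        ]])}
top {'fov_y': 50.475720905252594, 'cx': 321.857695734929, 'cy': 240.66477156188844, 'T': array([[-0.41547244,  0.86766207, -0.27302965,  0.23424324],
       [-0.90958325, -0.39419238,  0.13141795,  0.15137785],
       [ 0.00640016,  0.30294374,  0.95298695,  1.34345922],
       [ 0.        ,  0.        ,  0.        ,  1.        ]])}
wrist {'fov_y': 67.28049199564087, 'cx': 315.8389695397751, 'cy': 246.65092910778353, 'tool_from_camera': array([[-5.44581592e-04,  9.50094269e-01,  3.11962472e-01,
         8.01408413e-02],
       [ 9.99999815e-01,  6.02442741e-04, -8.91001568e-05,
         1.27346562e-04],
       [-2.72593075e-04,  3.11962365e-01, -9.50094421e-01,
        -1.43855447e-01],
       [ 0.00000000e+00,  0.00000000e+00,  0.00000000e+00,
         1.00000000e+00]])}
```

View pics/top0.png

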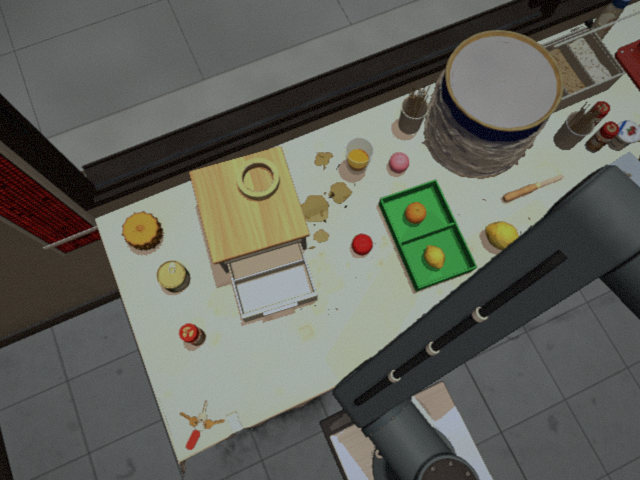

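View pics/side0.png

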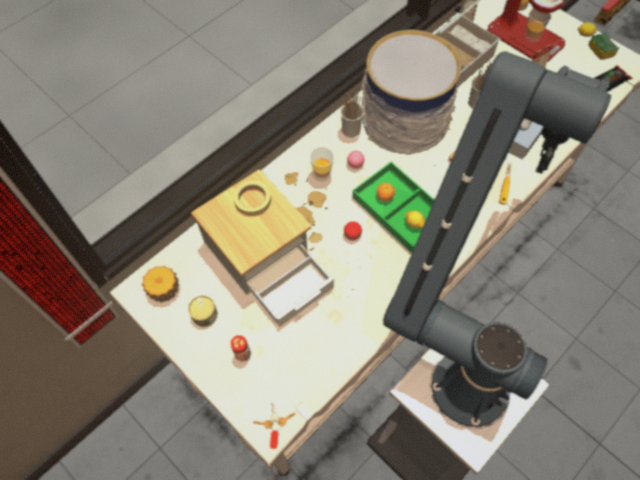

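The top view shows these items:
- **Orange candidates:** orange ball in the bin (415,212), red ball (361,243) and pink ball (399,162) on the table. The orange one in the bin fits mandarin_center; red and pink are excluded.
- **Yellow candidates:** lemon in the bin (434,257) and a larger one outside (502,236). The smaller, in the bin, is the one meant.
- **Drawer and other items:** drawer at about (275,285), glass (358,155), tin (172,276), jar (190,333).

In the side view the mandarin is at (385,191).

```bash
cat > h.py <<'E'
import numpy as np, cv2
from station import manip, viewer
from scipy.spatial.transform import Rotation as R
def cam(n, s=None):
    c=viewer.calibration(n)
    if n=='wrist':
        W=np.eye(4); W[:3,:3]=R.from_quat(s['tool_rot']).as_matrix(); W[:3,3]=s['tcp_pos']; T=W@c['tool_from_camera']
    else: T=c['T']
    return T, 240/np.tan(np.radians(c['fov_y']/2)), c['cx'], c['cy']
def ray(C,p):
    T,f,cx,cy=C; d=T[:3,:3]@np.array([(p[0]-cx)/f,-(p[1]-cy)/f,-1]); return T[:3,3],d/np.linalg.norm(d)
def tri(obs):
    A=np.zeros((3,3));b=np.zeros(3);rs=[ray(C,p) for C,p in obs]
    for o,d in rs: P=np.eye(3)-np.outer(d,d);A+=P;b+=P@o
    x=np.linalg.solve(A,b); return x,[np.linalg.norm((np.eye(3)-np.outer(d,d))@(x-o)) for o,d in rs]
def atz(C,p,z):
    o,d=ray(C,p); return o+d*(z-o[2])/d[2]
def blob(im,lo,hi,box):
    x0,y0,x1,y1=box; m=cv2.inRange(cv2.cvtColor(im[y0:y1,x0:x1],cv2.COLOR_BGR2HSV),lo,hi)
    n,l,st,ce=cv2.connectedComponentsWithStats(m); i=1+np.argmax(st[1:,4]); 
    M=(l==i).astype(np.uint8); c=cv2.findContours(M,0,2)[0][0]; e=cv2.minEnclosingCircle(c)
    return ce[i]+[x0,y0],st[i,4],e[1]
def proj(C,X):
    T,f,cx,cy=C; c=np.linalg.inv(T)@np.append(X,1); return cx+f*c[0]/-c[2], cy-f*c[1]/-c[2]
E
python3 - <<'E'
from h import *
t=cv2.imread('pics/top0.png'); s=cv2.imread('pics/side0.png'); Ct,Cs=cam('top'),cam('side')
a=blob(t,(5,130,90),(18,255,255),(400,195,430,230)); b=blob(s,(5,130,90),(18,255,255),(370,175,402,208))
print('mand',a,b,tri([(Ct,a[0]),(Cs,b[0])]))
a=blob(t,(20,110,90),(34,255,255),(418,240,450,275)); b=blob(s,(20,110,90),(34,255,255),(400,205,432,235))
print('lemon',a,b,tri([(Ct,a[0]),(Cs,b[0])]))
for n,p,q in(('glass',(358,155),(321,162)),('tin',(172,276),(202,310)),('jar',(190,333),(239,343))): print(n,tri([(Ct,p),(Cs,q)]))
A=cv2.resize(t[225:330,215:335],None,fx=5,fy=5,interpolation=2)
B=cv2.resize(s[225:330,235:345],None,fx=5,fy=5,interpolation=2)
cv2.imwrite('pics/dr_top.png',A);cv2.imwrite('pics/dr_side.png',B)
cv2.imwrite('pics/bin.png',cv2.resize(t[140:300,350:530],None,fx=4,fy=3.75,interpolation=2))
E
```

```text
mand (array([414.41981132, 212.75      ]), np.int32(212), 9.9741792678833) (array([384.6835443 , 193.44303797]), np.int32(158), 8.24631118774414) (array([ 0.57950367, -0.29966925,  0.02072762]), [np.float64(0.001536235628037042), np.float64(0.0015362356280371574)])
lemon (array([434.52108434, 255.90662651]), np.int32(332), 12.777032852172852) (array([414.82771536, 219.17228464]), np.int32(267), 10.700567245483398) (array([ 0.44477291, -0.28683313,  0.03361891]), [np.float64(0.0011902098591654406), np.float64(0.0011902098591652984)])
glass (array([ 0.77950964, -0.21625568,  0.08032201]), [np.float64(0.00046704771702343043), np.float64(0.00046704771702348307)])
tin (array([0.67764763, 0.36806977, 0.04909807]), [np.float64(0.0010388467711777284), np.float64(0.0010388467711778297)])
jar (array([0.50882015, 0.36720172, 0.10397095]), [np.float64(0.0004815753999556014), np.float64(0.00048157539995555244)])
```

View pics/dr_top.png

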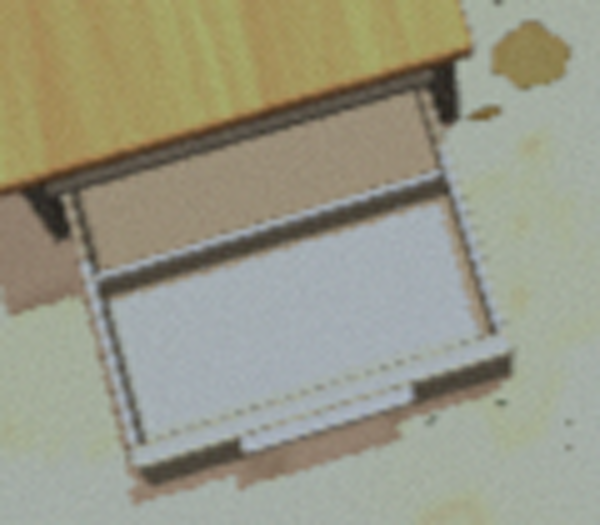

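View pics/dr_side.png

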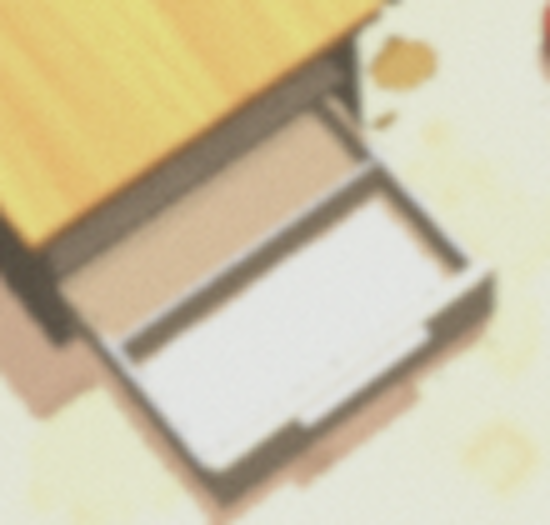

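View pics/bin.png

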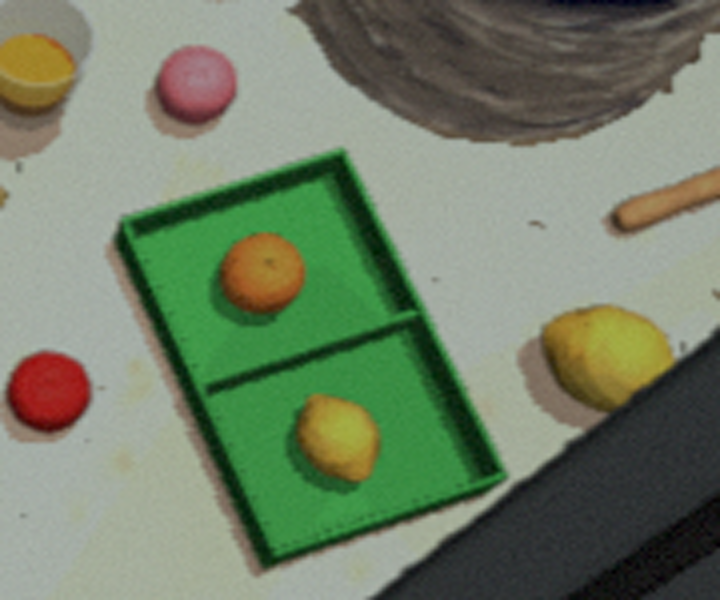

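The bin crop confirms the orange mandarin in the far compartment and the small lemon in the near one. The red and pink balls lie outside the bin. In the drawer crops, the outer top edge of the front runs (140,468)–(512,352) in the top crop and (228,478)–(490,275) in the side crop.

```bash
python3 - <<'E'
from h import *
t=cv2.imread('pics/top0.png'); s=cv2.imread('pics/side0.png'); Ct,Cs=cam('top'),cam('side')
lo,hi=(4,90,60),(26,255,255)
a=blob(t,lo,hi,(398,193,432,232)); b=blob(s,lo,hi,(368,173,404,210))
print('mand',a,b,tri([(Ct,a[0]),(Cs,b[0])]), atz(Ct,a[0],.031),atz(Cs,b[0],.031))
f=lambda p,x0,y0:((p[0]+.5)/5-.5+x0,(p[1]+.5)/5-.5+y0)
tp=lambda p:f(p,215,225); sd=lambda p:f(p,235,225)
P=[]
for n,p,q,z in(('frontL',(137,466),(226,478),.07),('frontR',(512,353),(490,276),.07),('divL',(98,280),(118,345),.053),('divR',(447,180),(372,165),.053),('lipL',(245,448),(305,422),.07),('lipR',(413,398),(428,338),.07)):
    x,e=tri([(Ct,tp(p)),(Cs,sd(q))]); print(n,x.round(4),np.round(e,4),atz(Ct,tp(p),z).round(4),atz(Cs,sd(q),z).round(4))
# wood top edge
for n,C,p in(('topedge',Ct,(0,190)),('topedge',Ct,(470,48))): print(n,atz(C,tp(p),.183))
print(atz(Cs,sd((37,248)),.183))
for n,p in(('binFL',(122+0,225)),('binFR',(343,155)),('binNR',(505,475)),('binNL',(265,560)),('divL',(208,388)),('divR',(415,318))):
    print(n,atz(Ct,((p[0]+.5)/4-.5+350,(p[1]+.5)/3.75-.5+140),.045).round(4))
E
```

```text
mand (array([415.11078717, 212.47230321]), np.int32(343), 10.562355041503906) (array([385.22134387, 191.66798419]), np.int32(253), 8.9659423828125) (array([ 0.57404071, -0.2940739 ,  0.04275353]), [np.float64(0.0011175743872869637), np.float64(0.001117574387286919)]) [ 0.57810399 -0.29755981  0.031     ] [ 0.57750284 -0.30100596  0.031     ]
frontL [0.4945 0.2404 0.0668] [0.0039 0.0039] [0.4976 0.2418 0.07  ] [0.4897 0.2398 0.07  ]
frontR [0.4736 0.0465 0.061 ] [0.0001 0.0001] [0.4721 0.0473 0.07  ] [0.4706 0.0495 0.07  ]
divL [0.5969 0.2248 0.0582] [0.0008 0.0008] [0.5991 0.2254 0.053 ] [0.5982 0.2234 0.053 ]
divR [0.5753 0.0394 0.0512] [0.0015 0.0015] [0.5734 0.0389 0.053 ] [0.576  0.0405 0.053 ]
lipL [0.4809 0.1884 0.0776] [0.0012 0.0012] [0.4835 0.1892 0.07  ] [0.4822 0.186  0.07  ]
lipR [0.4709 0.1016 0.0677] [0.0014 0.0014] [0.4718 0.1023 0.07  ] [0.4689 0.1018 0.07  ]
topedge [0.62191481 0.24395769 0.183     ]
topedge [0.59469418 0.01356302 0.183     ]
[0.61928756 0.24489565 0.183     ]
binFL [ 0.6476 -0.2227  0.045 ]
binFR [ 0.6342 -0.3879  0.045 ]
binNR [ 0.3735 -0.3683  0.045 ]
binNL [ 0.3852 -0.1955  0.045 ]
divL [ 0.5118 -0.2191  0.045 ]
divR [ 0.5009 -0.3711  0.045 ]
```

```bash
R='' ; python3 -m creep '[{"slide":[2.9,-0.85,0],"angular":[0,0,0],"claw":1},{"slide":[2.9,-0.85,0],"angular":[0,0,0],"claw":1},{"slide":[2.9,-0.85,0],"angular":[0,0,0],"claw":1},{"slide":[2.9,-0.85,0],"angular":[0,0,0],"claw":1},{"slide":[2.9,-0.85,0],"angular":[0,0,0],"claw":1},{"slide":[2.9,-0.85,0],"angular":[0,0,0],"claw":1},{"slide":[2.9,-0.85,0],"angular":[0,0,0],"claw":1},{"slide":[2.9,-0.85,0],"angular":[0,0,0],"claw":1},{"slide":[2.9,-0.85,0],"angular":[0,0,0],"claw":1},{"slide":[2.9,-0.85,0],"angular":[0,0,0],"claw":1}]' 40
python3 -m creep '[{"slide":[2.9,-0.85,0],"angular":[0,0,0],"claw":1},{"slide":[2.9,-0.85,0],"angular":[0,0,0],"claw":1},{"slide":[2.9,-0.85,0],"angular":[0,0,0],"claw":1},{"slide":[2.9,-0.85,0],"angular":[0,0,0],"claw":1},{"slide":[0,0,0],"angular":[0,0,0],"claw":1}]'
```

```text
t: 0.98
tcp_pos: [0.4835, -0.3765, 0.231]
tool_rot: [0.979, 0.205, -0.0, -0.0]
force: [0.3, -0.1, -0.4]
finger_gap: 0.998
gripper_force: 0.0
t: 1.4
tcp_pos: [0.5789, -0.2958, 0.231]
tool_rot: [0.978, 0.208, 0.001, -0.001]
force: [0.3, 0.1, -1.4]
finger_gap: 0.998
gripper_force: 0.0
```

```bash
python3 -m creep '[{"slide":[0,0,0],"angular":[0,0,-0.119],"claw":1},{"slide":[0,0,0],"angular":[0,0,-0.119],"claw":1},{"slide":[0,0,0],"angular":[0,0,-0.119],"claw":1},{"slide":[0,0,0],"angular":[0,0,-0.119],"claw":1},{"slide":[0,0,0],"angular":[0,0,-0.119],"claw":1},{"slide":[0,0,0],"angular":[0,0,-0.119],"claw":1},{"slide":[0,0,0],"angular":[0,0,-0.119],"claw":1},{"slide":[0,0,0],"angular":[0,0,-0.119],"claw":1},{"slide":[0,0,0],"angular":[0,0,-0.119],"claw":1},{"slide":[0,0,0],"angular":[0,0,-0.119],"claw":1}]'
python3 -m creep '[{"slide":[0,0,0],"angular":[0,0,-0.119],"claw":1},{"slide":[0,0,0],"angular":[0,0,-0.119],"claw":1},{"slide":[0,0,0],"angular":[0,0,-0.119],"claw":1},{"slide":[0,0,0],"angular":[0,0,-0.119],"claw":1},{"slide":[0,0,0],"angular":[0,0,-0.119],"claw":1},{"slide":[0,0,0],"angular":[0,0,-0.119],"claw":1},{"slide":[0,0,0],"angular":[0,0,-0.119],"claw":1},{"slide":[0,0,0],"angular":[0,0,-0.119],"claw":1},{"slide":[0,0,0],"angular":[0,0,-0.119],"claw":1},{"slide":[0,0,0],"angular":[0,0,-0.119],"claw":1}]'
python3 -m creep '[{"slide":[0,0,0],"angular":[0,0,-0.119],"claw":1},{"slide":[0,0,0],"angular":[0,0,-0.119],"claw":1},{"slide":[0,0,0],"angular":[0,0,0],"claw":1},{"slide":[0,0,0],"angular":[0,0,0],"claw":1}]'
python3 - <<'E'
from h import *
s=manip.sense(); im=viewer.snapshot('wrist'); cv2.imwrite('pics/w1.png',im); np.save('w1.npy',s['tcp_pos']); np.save('w1r.npy',s['tool_rot'])
C=cam('wrist',s); Rm=R.from_quat(s['tool_rot']).as_matrix(); print(s['q'].round(3) if hasattr(s['q'],'round') else s['q']); print(Rm.round(3))
a=blob(im,(4,120,60),(22,255,255),(0,0,640,480)); X=atz(C,a[0],.031); print(a,X,(X-s['tcp_pos'])@Rm)
E
```

```text
t: 2.23
tcp_pos: [0.5745, -0.3003, 0.2309]
tool_rot: [0.693, 0.721, -0.0, -0.001]
force: [-0.9, 0.8, -0.0]
finger_gap: 0.998
gripper_force: 0.0
t: 3.07
tcp_pos: [0.5745, -0.3003, 0.2309]
tool_rot: [0.17, 0.985, 0.0, -0.001]
force: [-0.5, 0.1, -1.4]
finger_gap: 0.999
gripper_force: 0.0
t: 3.4
tcp_pos: [0.5747, -0.3002, 0.231]
tool_rot: [0.057, 0.998, 0.0, -0.0]
force: [-1.1, 0.4, -0.4]
finger_gap: 1.002
gripper_force: 0.0
[-0.653  0.56   1.37  -0.     1.212 -2.111]
[[-0.994  0.113 -0.001]
 [ 0.113  0.994  0.   ]
 [ 0.001  0.    -1.   ]]
(array([320.21659751, 214.42033195]), np.int32(2410), 30.114465713500977) [ 0.57503745 -0.29609015  0.031     ] [2.26433869e-05 4.07340897e-03 2.00003613e-01]
```

View pics/w1.png

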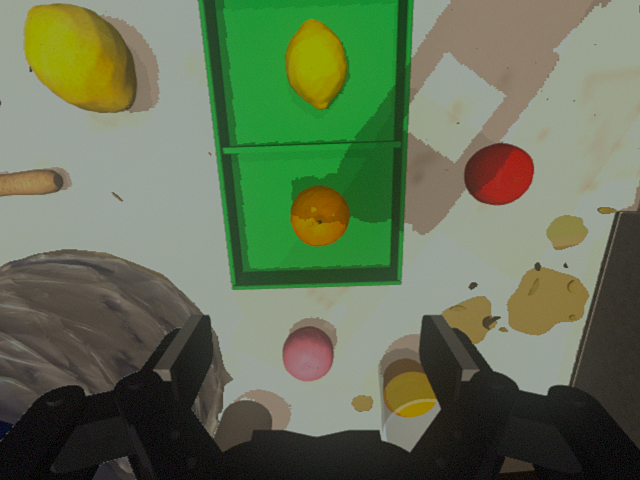

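The wrist view shows the mandarin at (320,215), the lemon at (316,63), and the red and pink balls outside the bin. I'll go halfway down and measure again.

```bash
python3 -m creep '[{"slide":[0,0.4,2],"angular":[0,0,0],"claw":1},{"slide":[0,0,2],"angular":[0,0,0],"claw":1},{"slide":[0,0,2],"angular":[0,0,0],"claw":1},{"slide":[0,0,2],"angular":[0,0,0],"claw":1},{"slide":[0,0,2],"angular":[0,0,0],"claw":1},{"slide":[0,0,0],"angular":[0,0,0],"claw":1},{"slide":[0,0,0],"angular":[0,0,0],"claw":1}]'
python3 - <<'E'
from h import *
s=manip.sense(); im=viewer.snapshot('wrist'); cv2.imwrite('pics/w2.png',im); C=cam('wrist',s)
s1=dict(tcp_pos=np.load('w1.npy'),tool_rot=np.load('w1r.npy')); C1=cam('wrist',s1); im1=cv2.imread('pics/w1.png')
def ctr(im):
    m=cv2.inRange(cv2.cvtColor(im,cv2.COLOR_BGR2HSV),(4,120,40),(24,255,255)); n,l,st,ce=cv2.connectedComponentsWithStats(m)
    g=[i for i in range(1,n) if 215<ce[i][0]<400 and 20<ce[i][1]<430 and st[i,4]>800]
    out=[]
    for i in g:
        h=cv2.convexHull(cv2.findContours((l==i).astype(np.uint8),0,2)[0][0]); M=cv2.moments(h); out.append((M['m10']/M['m00'],M['m01']/M['m00'],M['m00'],*st[i]))
    return out
a,b=ctr(im1),ctr(im); print(a);print(b)
p1=min(a,key=lambda c:abs(c[1]-214)); 
for c in b:
    X,e=tri([(C1,p1[:2]),(C,c[:2])]); Rm=R.from_quat(s['tool_rot']).as_matrix()
    print(X,e,atz(C1,p1[:2],.031),Y:=atz(C,c[:2],.031),(Y-s['tcp_pos'])@Rm)
E
```

```text
t: 4.03
tcp_pos: [0.5749, -0.2956, 0.1303]
tool_rot: [0.056, 0.998, 0.001, -0.001]
force: [0.8, -0.2, 0.6]
finger_gap: 1.004
gripper_force: 0.0
[(319.292895771878, 215.56729351032448, 2712.0, np.int32(291), np.int32(186), np.int32(58), np.int32(60), np.int32(2695))]
[(313.85538422488736, 249.27473189923217, 5253.0, np.int32(274), np.int32(208), np.int32(81), np.int32(83), np.int32(5285))]
[ 0.57540783 -0.29709633  0.03379462] [np.float64(3.183863340362217e-05), np.float64(3.183863340364147e-05)] [ 0.57607335 -0.29711243  0.031     ] [ 0.5763269  -0.29724342  0.031     ] [-0.00185829 -0.00160212  0.09926615]
```

```bash
python3 -m creep '[{"slide":[-0.15,-0.15,1.6],"angular":[0,0,0],"claw":1},{"slide":[0,0,1.6],"angular":[0,0,0],"claw":1},{"slide":[0,0,1.6],"angular":[0,0,0],"claw":1},{"slide":[0,0,1.6],"angular":[0,0,0],"claw":1},{"slide":[0,0,1.6],"angular":[0,0,0],"claw":1},{"slide":[0,0,1.6],"angular":[0,0,0],"claw":1},{"slide":[0,0,1.2],"angular":[0,0,0],"claw":1},{"slide":[0,0,1.0],"angular":[0,0,0],"claw":1},{"slide":[0,0,0],"angular":[0,0,0],"claw":1}]'
python3 -m creep '[{"slide":[0,0,0],"angular":[0,0,0],"claw":-1},{"slide":[0,0,0],"angular":[0,0,0],"claw":-1},{"slide":[0,0,0],"angular":[0,0,0],"claw":-1},{"slide":[0,0,0],"angular":[0,0,0],"claw":-1},{"slide":[0,0,0],"angular":[0,0,0],"claw":-1},{"slide":[0,0,0],"angular":[0,0,0],"claw":-1},{"slide":[0,0,0],"angular":[0,0,0],"claw":-1},{"slide":[0,0,0],"angular":[0,0,0],"claw":-1}]' 30
```

```text
t: 4.83
tcp_pos: [0.5765, -0.2974, 0.0123]
tool_rot: [0.055, 0.998, 0.0, -0.001]
force: [-0.8, 0.7, -0.1]
finger_gap: 0.999
gripper_force: 0.0
t: 5.5
tcp_pos: [0.5777, -0.2983, 0.0149]
tool_rot: [0.055, 0.998, -0.001, 0.001]
force: [-1.3, -0.2, 7.1]
finger_gap: 0.62
gripper_force: 31.7
```

```bash
python3 -m creep '[{"slide":[0,0,-1],"angular":[0,0,0],"claw":-1},{"slide":[0,0,-1.5],"angular":[0,0,0],"claw":-1},{"slide":[0,0,-2],"angular":[0,0,0],"claw":-1},{"slide":[0,0,-2.5],"angular":[0,0,0],"claw":-1},{"slide":[0,0,-2.5],"angular":[0,0,0],"claw":-1},{"slide":[0,0,-2.5],"angular":[0,0,0],"claw":-1},{"slide":[0,0,-2],"angular":[0,0,0],"claw":-1},{"slide":[0,0,-1],"angular":[0,0,0],"claw":-1},{"slide":[0,0,0],"angular":[0,0,0],"claw":-1},{"slide":[0,0,0],"angular":[0,0,0],"claw":-1}]'
python3 - <<'E'
from h import *
s=manip.sense(); im=viewer.snapshot('wrist'); cv2.imwrite('pics/w3.png',im); C=cam('wrist',s)
Rm=R.from_quat(s['tool_rot']).as_matrix(); print(Rm.round(3))
a=blob(im,(4,120,60),(22,255,255),(200,200,440,480)); print(a)
# point along ray nearest tool axis height pinch
o,d=ray(C,a[0]); X=o+d*((s['tcp_pos']-o)@Rm[0:3,0])/(d@Rm[:,0]); print('in tool',(X-s['tcp_pos'])@Rm)
th=-.118; fx=np.array([np.cos(th),np.sin(th)]); P=np.array([.484,.144])+.058*fx
print(P,(np.append(P,0)-s['tcp_pos'])@Rm)
E
```

```text
t: 6.33
tcp_pos: [0.5768, -0.2975, 0.1633]
tool_rot: [0.055, 0.998, -0.0, 0.0]
force: [0.2, -0.4, -1.7]
finger_gap: 0.617
gripper_force: 31.8
[[-0.994  0.11   0.   ]
 [ 0.11   0.994 -0.   ]
 [-0.    -0.    -1.   ]]
(array([312.9637535 , 337.40106443]), np.int32(17850), 77.5213851928711)
in tool [ 2.17306303e-17 -1.33984364e-03 -1.72918591e-02]
[0.54159667 0.13717187] [0.08257652 0.42824349 0.16330333]
```

View pics/w3.png

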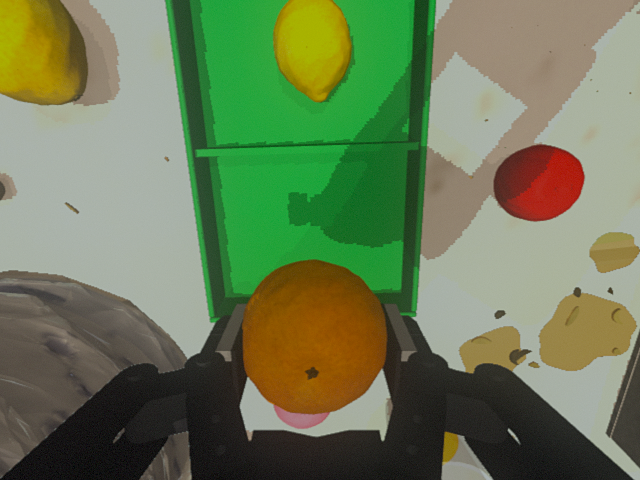

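The mandarin is held centrally at (313,337) and the lemon is still in the bin at (313,48). Next I carry it towards the drawer, staying robot-side of the overhang.

```bash
python3 -m creep '[{"slide":[1.2,1.5,0],"angular":[0,0,0],"claw":-1},{"slide":[1.2,2.2,0],"angular":[0,0,0],"claw":-1},{"slide":[1.2,2.2,0],"angular":[0,0,0],"claw":-1},{"slide":[1.2,2.2,0],"angular":[0,0,0],"claw":-1},{"slide":[1.2,2.2,0],"angular":[0,0,0],"claw":-1},{"slide":[1.2,2.2,0],"angular":[0,0,0],"claw":-1},{"slide":[1.2,2.2,0],"angular":[0,0,0],"claw":-1},{"slide":[1.2,2.2,0],"angular":[0,0,0],"claw":-1},{"slide":[1.2,2.2,0],"angular":[0,0,0],"claw":-1},{"slide":[1.2,2.2,0],"angular":[0,0,0],"claw":-1}]'
python3 -m creep '[{"slide":[0,2.3,0],"angular":[0,0,0],"claw":-1},{"slide":[0,2.3,0],"angular":[0,0,0],"claw":-1},{"slide":[0,2.3,0],"angular":[0,0,0],"claw":-1},{"slide":[0,2.3,0],"angular":[0,0,0],"claw":-1},{"slide":[0,2.3,0],"angular":[0,0,0],"claw":-1},{"slide":[0,2.3,0],"angular":[0,0,0],"claw":-1},{"slide":[0,2.3,0],"angular":[0,0,0],"claw":-1},{"slide":[0,2.3,0],"angular":[0,0,0],"claw":-1},{"slide":[0,2.3,0],"angular":[0,0,0],"claw":-1},{"slide":[0,1,0],"angular":[0,0,0],"claw":-1}]'
python3 -m creep '[{"slide":[0,0,0],"angular":[0,0,0],"claw":-1},{"slide":[0,0,0],"angular":[0,0,0],"claw":-1}]'
python3 - <<'E'
from h import *
s=manip.sense(); im=viewer.snapshot('wrist'); cv2.imwrite('pics/w4.png',im); np.savez('w4',p=s['tcp_pos'],r=s['tool_rot'])
Rm=R.from_quat(s['tool_rot']).as_matrix(); C=cam('wrist',s)
th=-.118; fx=np.array([np.cos(th),np.sin(th),0]); fy=np.array([-fx[1],fx[0],0]); F=np.array([.484,.144,.07])
for n,X in(('FL',F+.1*fy),('FR',F-.1*fy),('DL',F+.104*fx+.095*fy-[0,0,.017]),('DR',F+.104*fx-.095*fy-[0,0,.017])): print(n,np.round(proj(C,X)))
E
```

```text
t: 7.22
tcp_pos: [0.4793, -0.0713, 0.1617]
tool_rot: [0.055, 0.998, 0.001, -0.002]
force: [-0.0, 0.4, -1.0]
finger_gap: 0.619
gripper_force: 31.8
t: 8.05
tcp_pos: [0.5037, 0.1451, 0.1617]
tool_rot: [0.054, 0.999, 0.0, -0.002]
force: [0.1, 0.2, -0.9]
finger_gap: 0.619
gripper_force: 31.9
t: 8.22
tcp_pos: [0.504, 0.1427, 0.1623]
tool_rot: [0.054, 0.999, -0.0, -0.001]
force: [-0.1, -0.1, -1.1]
finger_gap: 0.616
gripper_force: 31.9
FL [463. 223.]
FR [167. 221.]
DL [431. 343.]
DR [196. 341.]
```

View pics/w4.png

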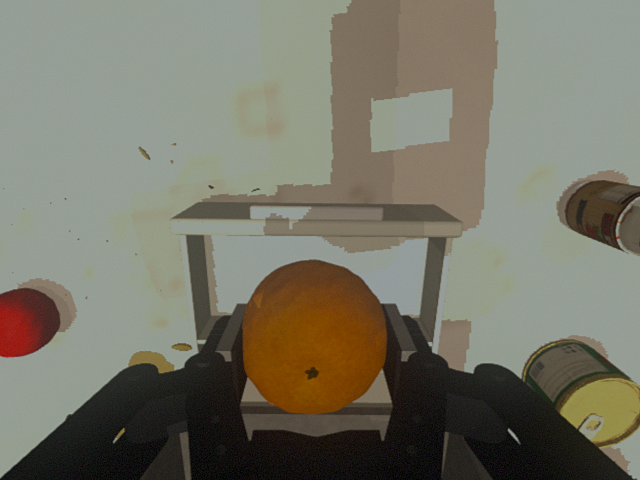

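The front's outer top edge lies at (170,220)–(462,220), against a prediction of (167,221)–(463,223), so the drawer estimate holds. I move over the pocket and lower.

```bash
python3 -m creep '[{"slide":[-1,-0.15,0],"angular":[0,0,0],"claw":-1},{"slide":[-1.4,0,0.5],"angular":[0,0,0],"claw":-1},{"slide":[-1.4,0,1],"angular":[0,0,0],"claw":-1},{"slide":[0,0,1.5],"angular":[0,0,0],"claw":-1},{"slide":[0,0,2],"angular":[0,0,0],"claw":-1},{"slide":[0,0,2],"angular":[0,0,0],"claw":-1},{"slide":[0,0,2],"angular":[0,0,0],"claw":-1},{"slide":[0,0,2],"angular":[0,0,0],"claw":-1},{"slide":[0,0,1],"angular":[0,0,0],"claw":-1},{"slide":[0,0,0.5],"angular":[0,0,0],"claw":-1}]'
python3 -m creep '[{"slide":[0,0,0.3],"angular":[0,0,0],"claw":-1},{"slide":[0,0,0.3],"angular":[0,0,0],"claw":-1},{"slide":[0,0,0.3],"angular":[0,0,0],"claw":-1},{"slide":[0,0,0.3],"angular":[0,0,0],"claw":-1},{"slide":[0,0,0],"angular":[0,0,0],"claw":-1},{"slide":[0,0,0],"angular":[0,0,0],"claw":-1}]'
```

```text
t: 9.1
tcp_pos: [0.5422, 0.1359, 0.0367]
tool_rot: [0.056, 0.998, -0.0, -0.001]
force: [-0.8, -0.3, -0.4]
finger_gap: 0.617
gripper_force: 31.9
t: 9.6
tcp_pos: [0.5426, 0.1373, 0.0266]
tool_rot: [0.055, 0.998, 0.0, 0.0]
force: [0.8, -0.0, -1.4]
finger_gap: 0.617
gripper_force: 31.9
```

```bash
python3 -m creep '[{"slide":[0,0,0.15],"angular":[0,0,0],"claw":-1},{"slide":[0,0,0.15],"angular":[0,0,0],"claw":-1},{"slide":[0,0,0.15],"angular":[0,0,0],"claw":-1},{"slide":[0,0,0],"angular":[0,0,0],"claw":-1},{"slide":[0,0,0],"angular":[0,0,0],"claw":-1}]'
```

```text
t: 10.02
tcp_pos: [0.5425, 0.1373, 0.0219]
tool_rot: [0.055, 0.998, 0.0, 0.0]
force: [0.2, -0.0, 0.5]
finger_gap: 0.619
gripper_force: 32.1
```

```bash
python3 -m creep '[{"slide":[0,0,0.05],"angular":[0,0,0],"claw":-1},{"slide":[0,0,0],"angular":[0,0,0],"claw":0.3},{"slide":[0,0,0],"angular":[0,0,0],"claw":0.4},{"slide":[0,0,0],"angular":[0,0,0],"claw":0.5},{"slide":[0,0,0],"angular":[0,0,0],"claw":0.6},{"slide":[0,0,0],"angular":[0,0,0],"claw":0.8},{"slide":[0,0,0],"angular":[0,0,0],"claw":1},{"slide":[0,0,0],"angular":[0,0,0],"claw":1},{"slide":[0,0,0],"angular":[0,0,0],"claw":1},{"slide":[0,0,0],"angular":[0,0,0],"claw":1}]'
python3 -m creep '[{"slide":[0,0,-0.5],"angular":[0,0,0],"claw":1},{"slide":[0,0,-1],"angular":[0,0,0],"claw":1},{"slide":[0,0,-1.5],"angular":[0,0,0],"claw":1},{"slide":[0,0,-2],"angular":[0,0,0],"claw":1},{"slide":[0,0,-2],"angular":[0,0,0],"claw":1},{"slide":[0,0,-2],"angular":[0,0,0],"claw":1},{"slide":[0,0,-2],"angular":[0,0,0],"claw":1},{"slide":[1,0,-1],"angular":[0,0,0],"claw":1},{"slide":[0,0,0],"angular":[0,0,0],"claw":1},{"slide":[0,0,0],"angular":[0,0,0],"claw":1}]'
python3 - <<'E'
from h import *
s=manip.sense(); im=viewer.snapshot('wrist'); cv2.imwrite('pics/w5.png',im); C=cam('wrist',s)
a=blob(im,(4,120,60),(22,255,255),(200,150,440,430)); X=atz(C,a[0],.038)
th=-.118; fx=np.array([np.cos(th),np.sin(th)]); d=X[:2]-np.array([.484,.144])-.058*fx; print(a,X,'pocket x,y',d@fx,d@[-fx[1],fx[0]])
E
```

```text
t: 10.85
tcp_pos: [0.5424, 0.1372, 0.0213]
tool_rot: [0.055, 0.998, -0.0, -0.0]
force: [-0.0, -0.3, 0.4]
finger_gap: 1.001
gripper_force: 0.0
t: 11.68
tcp_pos: [0.5325, 0.1384, 0.1425]
tool_rot: [0.055, 0.998, 0.0, 0.001]
force: [0.2, -0.3, -0.2]
finger_gap: 0.999
gripper_force: 0.0
(array([313.99897792, 255.65004088]), np.int32(4892), 41.003929138183594) [0.54099149 0.13596537 0.038     ] pocket x,y -0.00045893422537884117 -0.0012693553640832017
```

View pics/w5.png

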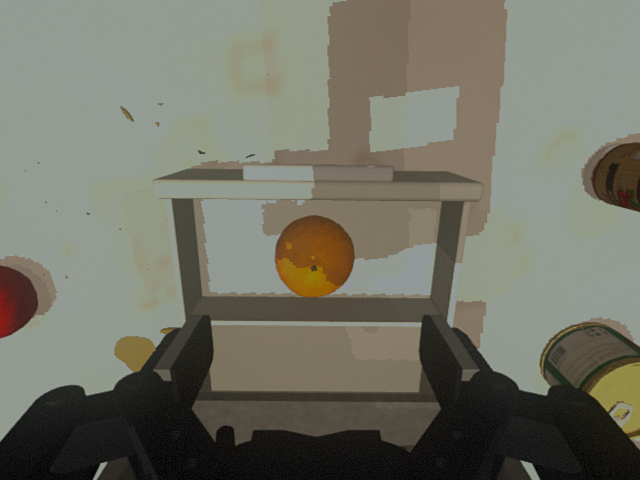

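The mandarin rests mid-compartment at (314,256). Next I back off in front of the drawer, shut the fingers and lean the tool.

```bash
python3 -m creep '[{"slide":[1,0,0],"angular":[0,0,0],"claw":1},{"slide":[1.6,0,0],"angular":[0,0,0],"claw":0},{"slide":[1.6,0,0],"angular":[0,0,0],"claw":-1},{"slide":[1.6,0,0],"angular":[0,0,0],"claw":-1},{"slide":[1.6,0,0],"angular":[0,0,0],"claw":-1},{"slide":[1.6,0,0],"angular":[0,0,0],"claw":-1},{"slide":[0,0,0],"angular":[0,0,0],"claw":-1}]'
python3 -m creep '[{"slide":[0,0,0],"angular":[0,-0.1,0],"claw":-1},{"slide":[0,0,0],"angular":[0,-0.1,0],"claw":-1},{"slide":[0,0,0],"angular":[0,-0.1,0],"claw":-1},{"slide":[0,0,0],"angular":[0,-0.1,0],"claw":-1},{"slide":[0,0,0],"angular":[0,-0.1,0],"claw":-1},{"slide":[0,0,0],"angular":[0,-0.1,0],"claw":-1},{"slide":[0,0,0],"angular":[0,0,0],"claw":-1},{"slide":[0,0,0],"angular":[0,0,0],"claw":-1}]'
cat > st.py <<'E'
from h import *
s=manip.sense(); Rm=R.from_quat(s['tool_rot']).as_matrix(); th=-.118; fx=np.array([np.cos(th),np.sin(th),0]); fy=np.array([-fx[1],fx[0],0])
d=s['tcp_pos']-np.array([.484,.144,0]); print('drawer-frame tcp',(d@fx).round(4),(d@fy).round(4),d[2].round(4)); print('zaxis',Rm[:,2].round(3),'q',np.round(s['q'],2))
print('X,Y,down in tool',(fx@Rm).round(3),(fy@Rm).round(3),(-Rm[2]).round(3))
E
python3 st.py
```

```text
t: 12.32
tcp_pos: [0.4374, 0.1483, 0.14]
tool_rot: [0.054, 0.999, -0.001, -0.004]
force: [-0.9, 0.4, -0.6]
finger_gap: 0.144
gripper_force: 0.0
t: 12.98
tcp_pos: [0.446, 0.1347, 0.1414]
tool_rot: [0.06, 0.977, -0.033, 0.2]
force: [-0.3, -0.8, -0.8]
finger_gap: -0.001
gripper_force: 0.0
drawer-frame tcp -0.0366 -0.0137 0.1414
zaxis [ 0.388 -0.089 -0.917] q [ 0.15  0.43  2.17 -0.75  0.21 -0.59]
X,Y,down in tool [-0.918  0.013  0.396] [-0.004  0.999 -0.043] [0.396 0.041 0.917]
```

```bash
python3 -m creep '[{"slide":[0,0,0],"angular":[0,0.08,0],"claw":-1},{"slide":[0,0,0],"angular":[0,0.08,0],"claw":-1},{"slide":[0,0,0],"angular":[0,0,0],"claw":-1},{"slide":[0,0,0],"angular":[0,0,0],"claw":-1}]'; python3 st.py
```

```text
t: 13.32
tcp_pos: [0.4486, 0.1301, 0.1423]
tool_rot: [0.065, 0.985, -0.037, 0.156]
force: [0.3, 0.7, -0.7]
finger_gap: 0.0
gripper_force: 0.0
drawer-frame tcp -0.0335 -0.018 0.1423
zaxis [ 0.303 -0.094 -0.948] q [ 0.13  0.43  2.1  -0.4   0.34 -0.95]
X,Y,down in tool [-0.95   0.023  0.312] [ 0.005  0.998 -0.057] [0.313 0.053 0.948]
```

```bash
python3 -m creep '[{"slide":[0.5,0.3,1.4],"angular":[0,0,0],"claw":-1},{"slide":[0.5,0.3,1.4],"angular":[0,0,0],"claw":-1},{"slide":[0.5,0.3,1.4],"angular":[0,0,0],"claw":-1},{"slide":[0.5,0.3,1.4],"angular":[0,0,0],"claw":-1},{"slide":[0.5,0.3,1.4],"angular":[0,0,0],"claw":-1},{"slide":[0.5,0.3,1.4],"angular":[0,0,0],"claw":-1},{"slide":[0,0,0],"angular":[0,0,0],"claw":-1},{"slide":[0,0,0],"angular":[0,0,0],"claw":-1}]'; python3 st.py
```

```text
t: 13.98
tcp_pos: [0.4456, 0.1425, 0.0564]
tool_rot: [0.064, 0.985, -0.038, 0.154]
force: [1.3, -0.1, -0.0]
finger_gap: 0.002
gripper_force: 0.0
drawer-frame tcp -0.038 -0.0061 0.0564
zaxis [ 0.299 -0.095 -0.95 ] q [ 0.16  0.64  2.15 -1.15  0.16 -0.16]
X,Y,down in tool [-0.951  0.02   0.308] [ 0.002  0.998 -0.059] [0.309 0.056 0.95 ]
```

```bash
python3 -m creep '[{"slide":[-0.5,0,0.15],"angular":[0,0,0],"claw":-1},{"slide":[-0.5,0,0.15],"angular":[0,0,0],"claw":-1},{"slide":[-0.5,0,0.15],"angular":[0,0,0],"claw":-1},{"slide":[-0.5,0,0.15],"angular":[0,0,0],"claw":-1},{"slide":[-0.5,0,0.15],"angular":[0,0,0],"claw":-1},{"slide":[-0.6,0,0.2],"angular":[0,0,0],"claw":-1},{"slide":[-0.7,0,0.23],"angular":[0,0,0],"claw":-1},{"slide":[-0.8,0,0.26],"angular":[0,0,0],"claw":-1},{"slide":[-0.9,0,0.3],"angular":[0,0,0],"claw":-1},{"slide":[-0.9,0,0.3],"angular":[0,0,0],"claw":-1}]'; python3 st.py
python3 -m creep '[{"slide":[-0.9,0,0.3],"angular":[0,0,0],"claw":-1},{"slide":[-0.9,0,0.3],"angular":[0,0,0],"claw":-1},{"slide":[-0.9,0,0.3],"angular":[0,0,0],"claw":-1},{"slide":[-0.8,0,0.26],"angular":[0,0,0],"claw":-1},{"slide":[-0.6,0,0.2],"angular":[0,0,0],"claw":-1},{"slide":[-0.4,0,0.13],"angular":[0,0,0],"claw":-1},{"slide":[-0.2,0,0.07],"angular":[0,0,0],"claw":-1},{"slide":[0,0,0],"angular":[0,0,0],"claw":-1}]'; python3 st.py
```

```text
t: 14.82
tcp_pos: [0.5128, 0.1333, 0.0586]
tool_rot: [0.065, 0.985, -0.038, 0.155]
force: [-0.9, 0.0, 0.1]
finger_gap: -0.001
gripper_force: 0.6
drawer-frame tcp 0.0299 -0.0072 0.0586
zaxis [ 0.301 -0.094 -0.949] q [ 0.12  0.66  2.   -0.61  0.23 -0.75]
X,Y,down in tool [-0.95   0.021  0.31 ] [ 0.003  0.998 -0.058] [0.311 0.054 0.949]
t: 15.48
tcp_pos: [0.5626, 0.126, 0.0579]
tool_rot: [0.065, 0.985, -0.038, 0.156]
force: [0.3, -0.2, -1.1]
finger_gap: 0.002
gripper_force: 0.0
drawer-frame tcp 0.0802 -0.0086 0.0579
zaxis [ 0.302 -0.095 -0.949] q [ 0.09  0.68  1.89 -0.43  0.3  -0.95]
X,Y,down in tool [-0.95   0.022  0.311] [ 0.004  0.998 -0.059] [0.312 0.055 0.949]
```

```bash
python3 -m creep '[{"slide":[0.7,0,-0.23],"angular":[0,0,0],"claw":-1},{"slide":[0.7,0,-0.23],"angular":[0,0,0],"claw":-1},{"slide":[0,0,0],"angular":[0,-0.045,0],"claw":-1},{"slide":[0,0,0],"angular":[0,-0.045,0],"claw":-1},{"slide":[0,0,0],"angular":[0,-0.045,0],"claw":-1},{"slide":[0,0,0],"angular":[0,-0.045,0],"claw":-1},{"slide":[0,0,0],"angular":[0,0,0],"claw":-1},{"slide":[0,0,0],"angular":[0,0,0],"claw":-1}]'; python3 st.py
python3 - <<'E'
from h import *
im=viewer.snapshot('top'); Ct=cam('top'); cv2.imwrite('pics/top2.png',cv2.resize(im[200:340,190:350],None,fx=5,fy=4.25,interpolation=2))
E
```

```text
t: 16.15
tcp_pos: [0.5481, 0.1242, 0.0581]
tool_rot: [0.064, 0.975, -0.049, 0.207]
force: [-0.2, -0.2, 0.8]
finger_gap: -0.001
gripper_force: 0.0
drawer-frame tcp 0.066 -0.0121 0.0581
zaxis [ 0.398 -0.121 -0.909] q [ 0.11  0.69  1.99 -1.2   0.18 -0.17]
X,Y,down in tool [-0.912  0.027  0.409] [-0.003  0.997 -0.073] [0.41  0.068 0.909]
```

View pics/top2.png

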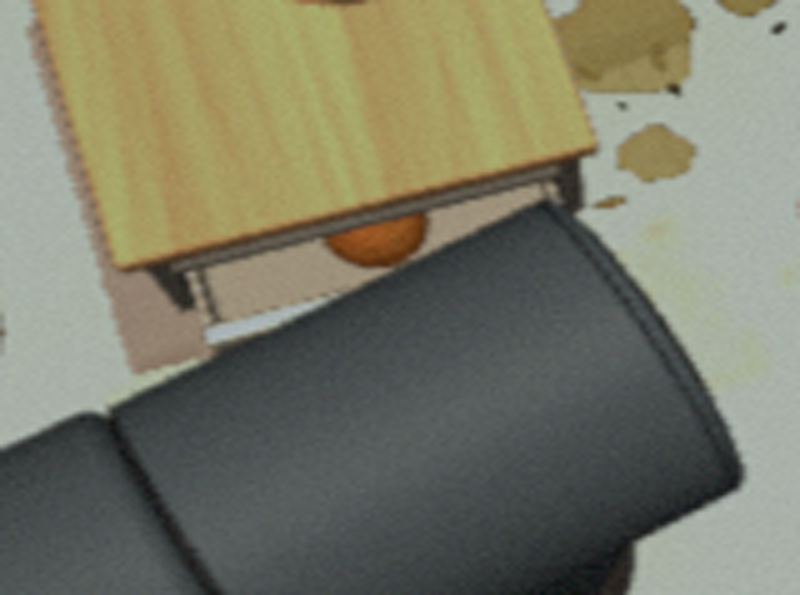

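The crop shows the drawer mostly in, its front left corner at crop (210,335), and the mandarin still in the compartment at (380,240).

```bash
python3 - <<'E'
from h import *
th=-.118; fx=np.array([np.cos(th),np.sin(th)]); C=cam('top')
for p in((210,340),(205,330)):
    X=atz(C,((p[0]+.5)/5-.5+190,(p[1]+.5)/4.25-.5+200),.07); d=X[:2]-[.484,.144]; print(X,d@fx,d@[-fx[1],fx[0]])
for p in((125,268),(595,152)):
    X=atz(C,((p[0]+.5)/5-.5+190,(p[1]+.5)/4.25-.5+200),.183); d=X[:2]-[.484,.144]; print('wood',X,d@fx,d@[-fx[1],fx[0]])
E
python3 -m creep '[{"slide":[-0.5,0,0.22],"angular":[0,0,0],"claw":-1},{"slide":[-0.5,0,0.22],"angular":[0,0,0],"claw":-1},{"slide":[-0.3,0,0.13],"angular":[0,0,0],"claw":-1},{"slide":[0,0,0],"angular":[0,-0.03,0],"claw":-1},{"slide":[0,0,0],"angular":[0,-0.03,0],"claw":-1},{"slide":[0,0,0],"angular":[0,0,0],"claw":-1},{"slide":[0,0,0],"angular":[0,0,0],"claw":-1}]'; python3 st.py
```

```text
[0.59948531 0.229537   0.07      ] 0.10461227417967095 0.09853784727391812
[0.60630162 0.22960217 0.07      ] 0.11137351117059013 0.09940502187624126
wood [0.62174026 0.24402435 0.183     ] 0.12500692466032218 0.11554445060030989
wood [0.59196604 0.01478324 0.183     ] 0.12242746859847398 -0.11560774628577046
t: 16.78
tcp_pos: [0.5651, 0.1225, 0.0613]
tool_rot: [0.061, 0.97, -0.052, 0.229]
force: [0.3, 0.2, -0.6]
finger_gap: 0.001
gripper_force: 0.0
drawer-frame tcp 0.0831 -0.0118 0.0613
zaxis [ 0.438 -0.129 -0.89 ] q [ 0.11  0.69  1.98 -1.43  0.18  0.05]
X,Y,down in tool [-0.893  0.025  0.45 ] [-0.01   0.997 -0.076] [0.45  0.073 0.89 ]
```

```bash
python3 -m creep '[{"slide":[-0.34,0.03,0.45],"angular":[0,0,0],"claw":-1},{"slide":[-0.34,0.03,0.45],"angular":[0,0,0],"claw":-1},{"slide":[-0.34,0.03,0.45],"angular":[0,0,0],"claw":-1},{"slide":[-0.34,0.03,0.45],"angular":[0,0,0],"claw":-1},{"slide":[0,0,0],"angular":[0,0,0],"claw":-1},{"slide":[0,0,0],"angular":[0,0,0],"claw":-1}]'; python3 st.py
```

```text
t: 17.28
tcp_pos: [0.5857, 0.1198, 0.051]
tool_rot: [0.063, 0.97, -0.051, 0.229]
force: [-0.4, 0.1, -0.1]
finger_gap: -0.0
gripper_force: 0.0
drawer-frame tcp 0.1038 -0.0121 0.051
zaxis [ 0.438 -0.129 -0.89 ] q [ 0.1   0.72  1.94 -1.36  0.18 -0.02]
X,Y,down in tool [-0.893  0.029  0.45 ] [-0.006  0.997 -0.076] [0.451 0.071 0.89 ]
```

```bash
python3 -m creep '[{"slide":[-0.18,0,0.09],"angular":[0,0,0],"claw":-1},{"slide":[-0.18,0,0.09],"angular":[0,0,0],"claw":-1},{"slide":[-0.18,0,0.09],"angular":[0,0,0],"claw":-1},{"slide":[-0.18,0,0.09],"angular":[0,-0.015,0],"claw":-1},{"slide":[-0.18,0,0.09],"angular":[0,-0.015,0],"claw":-1},{"slide":[0,0,0],"angular":[0,0,0],"claw":-1}]'; python3 st.py
python3 -m creep '[{"slide":[-0.18,0,0.09],"angular":[0,0,0],"claw":-1},{"slide":[-0.18,0,0.09],"angular":[0,0,0],"claw":-1},{"slide":[0,0,0],"angular":[0,0,0],"claw":-1}]'; python3 st.py
```

```text
t: 17.78
tcp_pos: [0.597, 0.1195, 0.0539]
tool_rot: [0.062, 0.967, -0.053, 0.24]
force: [-0.9, -0.0, -2.6]
finger_gap: 0.0
gripper_force: 0.8
drawer-frame tcp 0.1151 -0.0111 0.0539
zaxis [ 0.458 -0.133 -0.879] q [ 0.1   0.73  1.92 -1.43  0.18  0.04]
X,Y,down in tool [-0.882  0.028  0.47 ] [-0.01   0.997 -0.078] [0.471 0.073 0.879]
t: 18.03
tcp_pos: [0.5981, 0.1192, 0.0532]
tool_rot: [0.062, 0.968, -0.053, 0.238]
force: [-7.4, 1.3, 1.0]
finger_gap: 0.002
gripper_force: 3.2
drawer-frame tcp 0.1162 -0.0112 0.0532
zaxis [ 0.454 -0.132 -0.881] q [ 0.1   0.73  1.92 -1.39  0.18 -0.  ]
X,Y,down in tool [-0.884  0.028  0.467] [-0.01   0.997 -0.078] [0.467 0.073 0.881]
```

```bash
python3 -m creep '[{"slide":[-0.13,0,0.07],"angular":[0,0,0],"claw":-1},{"slide":[-0.13,0,0.07],"angular":[0,0,0],"claw":-1},{"slide":[-0.13,0,0.07],"angular":[0,0,0],"claw":-1},{"slide":[0,0,0],"angular":[0,0,0],"claw":-1}]'; python3 st.py
python3 -m creep '[{"slide":[-0.13,0,0.07],"angular":[0,0,0],"claw":-1},{"slide":[-0.13,0,0.07],"angular":[0,0,0],"claw":-1},{"slide":[0,0,0],"angular":[0,0,0],"claw":-1}]'; python3 st.py
```

```text
t: 18.37
tcp_pos: [0.6024, 0.1186, 0.0528]
tool_rot: [0.062, 0.968, -0.053, 0.238]
force: [-2.8, 0.8, -5.6]
finger_gap: -0.002
gripper_force: 2.9
drawer-frame tcp 0.1205 -0.0113 0.0528
zaxis [ 0.454 -0.132 -0.881] q [ 0.1   0.73  1.91 -1.34  0.18 -0.05]
X,Y,down in tool [-0.884  0.028  0.466] [-0.01   0.997 -0.078] [0.467 0.073 0.881]
t: 18.62
tcp_pos: [0.6091, 0.118, 0.054]
tool_rot: [0.062, 0.967, -0.053, 0.241]
force: [-0.3, -0.7, -1.0]
finger_gap: -0.002
gripper_force: 0.3
drawer-frame tcp 0.1273 -0.0111 0.054
zaxis [ 0.459 -0.132 -0.879] q [ 0.1   0.73  1.9  -1.32  0.18 -0.07]
X,Y,down in tool [-0.882  0.029  0.471] [-0.008  0.997 -0.077] [0.472 0.072 0.879]
```

```bash
python3 -m creep '[{"slide":[-0.13,0,0.07],"angular":[0,0,0],"claw":-1},{"slide":[-0.13,0,0.07],"angular":[0,0,0],"claw":-1},{"slide":[0,0,0],"angular":[0,0,0],"claw":-1}]'; python3 st.py
python3 -m creep '[{"slide":[-0.13,0,0.07],"angular":[0,0,0],"claw":-1},{"slide":[-0.09,0,0.05],"angular":[0,0,0],"claw":-1},{"slide":[0,0,0],"angular":[0,0,0],"claw":-1}]'; python3 st.py
```

```text
t: 18.87
tcp_pos: [0.6097, 0.1177, 0.0538]
tool_rot: [0.063, 0.967, -0.053, 0.239]
force: [-7.9, 2.5, -0.0]
finger_gap: 0.002
gripper_force: 3.5
drawer-frame tcp 0.1279 -0.0113 0.0538
zaxis [ 0.457 -0.132 -0.88 ] q [ 0.1   0.73  1.89 -1.29  0.18 -0.1 ]
X,Y,down in tool [-0.883  0.029  0.469] [-0.008  0.997 -0.077] [0.47  0.072 0.88 ]
t: 19.12
tcp_pos: [0.6102, 0.1174, 0.0533]
tool_rot: [0.063, 0.968, -0.053, 0.238]
force: [-12.6, 2.5, 1.9]
finger_gap: -0.004
gripper_force: 5.0
drawer-frame tcp 0.1284 -0.0115 0.0533
zaxis [ 0.454 -0.132 -0.881] q [ 0.09  0.73  1.89 -1.27  0.18 -0.13]
X,Y,down in tool [-0.884  0.029  0.466] [-0.008  0.997 -0.078] [0.467 0.073 0.881]
```

Hard stop felt at 12.6 N. I retreat straight back, then check with the top view.

```bash
python3 -m creep '[{"slide":[0.4,0,-0.2],"angular":[0,0,0],"claw":-1},{"slide":[0.5,0,-0.25],"angular":[0,0.03,0],"claw":-1},{"slide":[0.9,0,-0.4],"angular":[0,0.03,0],"claw":-1},{"slide":[1.2,0,-0.5],"angular":[0,0.03,0],"claw":-1},{"slide":[1.5,0,-0.6],"angular":[0,0.03,0],"claw":-1},{"slide":[2,0,-0.7],"angular":[0,0.03,0],"claw":-1},{"slide":[2,0,-0.7],"angular":[0,0.03,0],"claw":-1},{"slide":[1,0,-2],"angular":[0,0.05,0],"claw":-1},{"slide":[0,0,-2],"angular":[0,0.05,0],"claw":-1},{"slide":[0,0,0],"angular":[0,0,0],"claw":-1}]'; python3 st.py
python3 -m creep '[{"slide":[0,-2.5,-1],"angular":[0,0,0],"claw":-1},{"slide":[0,-3,-1],"angular":[0,0,0],"claw":-1},{"slide":[0,-3,-1],"angular":[0,0,0],"claw":-1},{"slide":[0,-3,-1],"angular":[0,0,0],"claw":-1},{"slide":[0,-3,-1],"angular":[0,0,0],"claw":-1},{"slide":[0,-3,0],"angular":[0,0,0],"claw":-1},{"slide":[0,-3,0],"angular":[0,0,0],"claw":-1},{"slide":[0,-3,0],"angular":[0,0,0],"claw":-1},{"slide":[0,0,0],"angular":[0,0,0],"claw":-1},{"slide":[0,0,0],"angular":[0,0,0],"claw":-1}]'
python3 - <<'E'
from h import *
t=viewer.snapshot('top'); s=viewer.snapshot('side')
A=cv2.resize(t[130:350,140:360],(400,400),interpolation=2); B=cv2.resize(s[160:380,130:350],(400,400),interpolation=2)
cv2.imwrite('pics/end.png',np.hstack([A,B]))
a=blob(t,(20,110,90),(34,255,255),(400,225,460,285)); print('lemon blob',a)
E
```

```text
t: 19.95
tcp_pos: [0.5109, 0.1358, 0.0887]
tool_rot: [0.07, 0.99, -0.043, 0.114]
force: [1.4, 0.5, 0.1]
finger_gap: -0.002
gripper_force: 0.0
drawer-frame tcp 0.0277 -0.0049 0.0887
zaxis [ 0.22  -0.102 -0.97 ] q [ 0.12  0.59  1.93 -0.31  0.43 -1.04]
X,Y,down in tool [-0.973  0.031  0.23 ] [ 0.014  0.997 -0.075] [0.232 0.07  0.97 ]
t: 20.78
tcp_pos: [0.4621, -0.0945, 0.1512]
tool_rot: [0.072, 0.99, -0.046, 0.111]
force: [1.1, -0.3, 0.7]
finger_gap: -0.0
gripper_force: 0.0
lemon blob (array([434.40643275, 256.11403509]), np.int32(342), 12.777032852172852)
```

View pics/end.png

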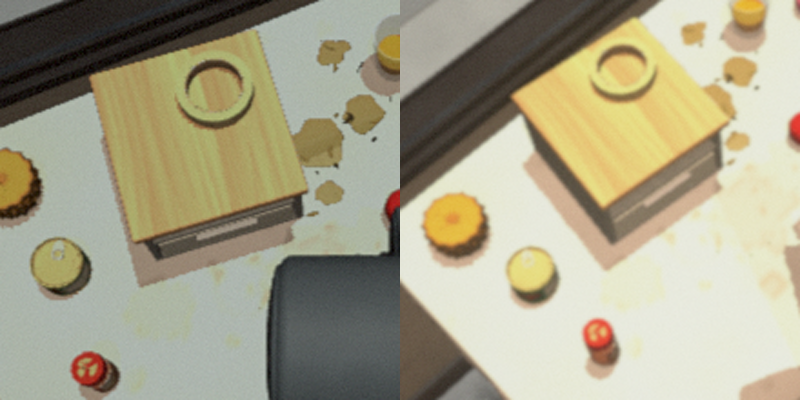

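The drawer is shut flush, with its lip at (228,228) in the left half and (668,183) in the right. The tin and jar stand where they were, and the lemon blob is unchanged at (434,256). I'm handing in.

```bash
python3 -c "
from station import ticket; print(ticket.sign_off())"
```

```text
the job is handed in; nothing more can be done
None
```

I handed the job in at about 21 s. The mandarin was last seen in the drawer's front compartment, the drawer was pushed past its ridge to the hard stop, and the lemon, jar, glass and tin look unmoved; no verdict came back.

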